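Hold the check flat flush on a tilted regulator flange

TASK

Check the regulator's bonnet flange for flatness: lift the red test cap out of its bore and drop it through the copper funnel into the parts bin, then pick up the steel check flat by its handle, tilt it to match the sloped flange and press it flush, centred over the bore and lengthwise up and down the slope. Press lightly but firmly, about 10 to 20 N, and finish still holding the flat pressed there for the light-gap reading. Do not shift the clamped tilt, and leave the bonnet, union nut and retaining ring where they lie.

Things in the scene. Friction and masses are not known exactly. Their poses are not given: they have to be found in the camera images.
- holder: Blue tilting work holder fixed to the bench. Base 200 x 200 x 14 mm; origin at the centre of its underside, z up; the slope's low side is towards its -x. Cheeks at y = +-80 to 92 mm, tops 159 mm above the bench. Between them, on a level axis along y 135 mm up, hangs a cradle (arms at y = +-65 to 73 mm, rising 9 mm above that axis) with the grey regulator body clamped in it.
- tilt (a joint): Tilt of the cradle and regulator about the level axis, rad: 0 is face level, larger is steeper (face leaning to the holder's -x). Differs each time, 0.2 to 0.6. Its clamp is tight: the setting stays put under 20 N pressed anywhere on the face.
- face (a point): Centre of the regulator's bright machined flange face: middle of the bore's mouth, in the plane of the face. The face is a flat ring, 96 mm outside, bore 34 mm wide and 14 mm deep. z is the face's outward normal, y the level direction (the holder's y), x points straight up the slope. It lies 16.9 mm from the tilt axis, about 120 mm above the bench.
- face_low (a point): Lowest point of the rim of the flange face, 48 mm down the slope from face.
- cap: Red plastic test cap, 60 g: a 48 mm ball with a stem 20 mm thick reaching 48 mm above the ball's centre (thin collar, 25 mm wide, 22.5 to 26.5 mm above it). Origin at the ball's centre, z along the stem. At the start the ball merely rests in the bore, stem upright whatever the slope, its centre on the tilt axis, 16.9 mm off the face: lift it out.
- cap_stem (a point): Grasp point on the test cap's stem, 37 mm above the ball's centre (stem diameter 20 mm, top 11 mm higher).
- flat: Steel check flat, about 0.46 kg: a ground plate 130 x 50 x 8 mm (x, y, z) with a bar handle on top. Origin at the centre of its sole (underside), z up, x lengthwise. It starts lying flat, handle up, on a black rubber mat 3 mm thick. Either end may go uphill.
- flat_grip (a point): Middle of the flat's yellow bar handle, 40 mm above the sole: the bar runs along the flat's x, 84 mm long, 14 mm wide (y) and 16 mm tall, on two thin posts at x = +-32 mm; below the bar 24 mm clear to the plate.
- bin: Green open parts bin, fixed to the bench, 190 x 160 x 70 mm (x, y, z), walls 4 mm, origin at the centre of its underside; a post just beyond its +x side (165 mm tall) carries the copper funnel over its middle.
- funnel_mouth (a point): Centre of the mouth of the copper funnel, in the plane of its rim, 185 mm above the bench, over the centre of the bin. Mouth 156 mm across outside (about 150 mm inside), narrowing over 61 mm to a throat 78 mm across inside, which opens 102 mm above the bench; the cap falls through it freely.
- bonnet: Dark cast iron regulator bonnet standing on its flange, 96 mm in diameter, 124 mm tall, 1.3 kg; origin at the centre of its underside. To be left alone.
- union_nut: Brass meter union nut lying flat, 57 mm across, 22 mm high; origin at the centre of its underside. To be left alone.
- retaining_ring: Chrome retaining ring lying flat, 52 mm outside, 40 mm inside diameter, 4 mm thick; origin at the centre of its underside. To be left alone.
Things that resemble listed ones, but are neither listed nor needed, are in the scene too. Of the things that look like the flat, the smallest one is meant.

How it is judged:
On the way, in this order (a step that is already met when the one before it is completed fails the run):
1. the red test cap goes into the mouth of the copper funnel (horizontal distance between cap and funnel_mouth below 0.075 m and z of cap in the frame of funnel_mouth between -0.11 and 0.01 m).
2. the test cap lies in the parts bin (x of cap in the frame of bin between -0.095 and 0.095 m and y of cap in the frame of bin between -0.08 and 0.08 m and z of cap in the frame of bin below 0.075 m and linear speed of cap below 0.05 m/s), for 0.2 s.
3. the check flat is lifted clear of the bench in the gripper (height (world z) of flat above 0.05 m and contact force between the fingers and flat above 2 N), for 0.2 s.
4. the flat is flush on the sloped flange face and pressed (angle between the z axis of flat and the z axis of face, either way round below 0.03 rad and angle between the x axis of flat and the x axis of face, either way round below 0.2 rad and distance between flat and face below 0.012 m and z of flat in the frame of face below 0.003 m and contact force between flat and holder between 5 and 40 N and contact force between the fingers and flat above 3 N), for 0.3 s.
At the end, for the whole second after the job is handed in: Flat held at rest in the gripper, pressed on the flange with 5 to 40 N; sole parallel within 0.03 rad, under 3 mm off, centre within 12 mm of the bore's, length within 0.2 rad of the slope line; cap in the bin; tilt unmoved (low rim within 6 mm) (all of step 2 and all of step 4 and linear speed of flat below 0.02 m/s and distance of face_low from where it was at the start of the episode below 0.006 m); the arm keeps its last pose, push and grip.
It fails at once if the bonnet, union nut or retaining ring is disturbed (moved more than 20 mm) (distance of any of bonnet, union_nut, retaining_ring from where it was at the start of the episode above 0.02 m).
It fails at once if the clamped tilt is forced (low rim of the face moved more than 10 mm) (distance of face_low from where it was at the start of the episode above 0.01 m).
It fails at once if the flat is rammed onto the holder or regulator (more than 80 N) (contact force between flat and holder above 80 N).
It also fails if it takes over 59 s, if anything falls off the work surface, if the arm or the gripper's body presses on something with over 40 N, if the wrist force passes 120 N, or if a joint passes its speed limit or range.

ROBOT

A 6-joint arm with a two-finger parallel gripper is mounted at the origin on the work surface. World frame = base frame: x ahead of the robot, y to its left, z up, the work surface at z = 0. Lengths are in m, angles in rad, forces in N, time in s.
With the tool pointing down it reaches from about 0.275 to 0.85 m from the base axis. Payload 19 kg.
Tool frame: the origin (TCP) lies between the finger pads; the fingertips stand 8 mm ahead of it and the grasp point (between the pads) lies 11 mm behind it; z points along the fingers, x is the direction in which the jaws open and shut, and the axes are right-handed (so a half turn about z gives the same grasp; the last joint's range is limited). The gripper opens to 85 mm and grips with 20 to 120 N. Pads are 22 mm wide; open, the fingers measure 114 mm over their backs; the gripper's body (76 mm by 85 mm) begins 54 mm behind the grasp point. The pads swing forward as they close: fully open they stand 13 mm farther back than shut.
Start: joints at [-1.36, 0.15, 1.437, -0, 1.554, -0.134], TCP at [0.194, -0.541, 0.239] pointing down, gripper open.
Joint ranges: [-2.8, 2.8], [-0.68, 2.1], [0.12, 2.68], [-1.39, 4.53], [0.16, 2.79], [-2.81, 2.81]. Speed limits (rad/s): [1.89, 1.89, 2.22, 3.01, 3.01, 3.01].

INTERFACE

Orientations are given as a unit quaternion [w, x, y, z].
In Python, from plant import env gives the robot as it stands. The module is installed in compiled form; this text tells all that it offers.
- The arm moves only by the tool step_arm, never from a script. Its argument "targets" is a list that holds one entry, the list of rows, each a list of 7 numbers: the turn, a rotation vector about the tool's x, y, z in rad, then the shift along the tool's x, y, z in mm, then the opening, from 0 (shut) to 1 (fully open). A call has 1 to 5 rows; each row shifts and turns the pose as measured when the row begins, along the tool's axes as they then stand; what a row does not reach is not made up. A row lasts 1/10 s, in which the tool goes at most 50 mm and 8.59 degrees, less where a joint would pass 70% of its speed; a pose out of reach is approached as far as the arm can. A call with a gripper value outside its range is refused whole. The fingers move at their own pace and stop on an object; "squeeze" is the grip in N (left out, the last holds). Time passes only in rows, so rows that do not move let the fingers close. It gives the time, the measured TCP pose, the force and the opening at its end, in the units of the state.
- env.sense(): the state, without advancing time (a new reading comes with each control period).
- env.capture(name): name is "scene" or "side" or "wrist"; returns a dict with "frame" (420x560x3 uint8, red, green, blue), "fx", "fy", "cx", "cy" (pixels), "R" (3x3) and "t" (3): a world point X has camera coordinates R X + t. Camera axes: x right, y down, z forward; pixel columns grow to the right and rows downward; lengths in m; the calibration is good to about 2 mm. A picture is of the moment at which its call begins. There is no depth.
- env.hand_in(): hands the job in, once; it reports no verdict.
Trained networks look in the newest picture that a camera, given by its name, has taken for a name from the list of things; names that differ only in an ending like _2 or _b are one class to them, and where a whole thing is asked for, a point or a joint stands for the part that bears it (a point fixed in the world has none). Each returns a list of dicts, best first, with "score" (0 to 1); they miss things now and then, are a little off and sometimes report something else, mostly with a low value. They report only what shows in the picture. A call takes as long as a camera call. They do not tell look-alikes from the thing itself.
- env.masks_of(thing, camera): "mask" (420x560 bool, what is visible of it) and "bbox" ([left, top, width, height] in pixels, round what is visible of it).
The state is a dict: "t": time; "q": joint angles; "qvel": joint speeds; "effort": joint torques, N m; "tool_pos": TCP position; "eef_rot": TCP orientation; "wrist_force": force on the tool from outside, world axes, zero at the start; "ft_torque": the same for the moment, N m; "finger_gap": finger opening in m.
Only numpy, scipy, OpenCV 4.12 (cv2) and the standard library are available. Lean on these libraries where they do the work, as an engineer would, in place of code of your own. Each camera call takes 0.05 s, during which the arm holds its last target. There are 200 camera calls.

## Working session

There is one attempt and no reset: what is moved stays moved. The work goes in short steps, Python scripts to look and compute and a tool call to move; the robot and the scene stay as the last step left them, time stands still between calls to the robot, and variables do not carry over. Pictures are saved under pics/ and viewed, about 8 in all and at most 12, crops included, and the job is handed in when it is done.

Besides the shell and the picture viewer there is one more tool, called as name(argument=value, ...) on one line, values as JSON. step_arm: Moves the arm, as the interface text tells. Its arguments: {"type":"object","properties":{"targets":{"type":"array"},"squeeze":{"type":"number"}},"required":["targets"]}

```bash
mkdir -p pics; cat > h.py <<'E'
import numpy as np, cv2, pickle
from plant import env
def snap(name,fn=None):
    c=env.capture(name)
    if fn: cv2.imwrite('pics/'+fn,c['frame'][:,:,::-1])
    return c
def ray(c,u,v):
    R=np.array(c['R']);t=np.array(c['t']);o=-R.T@t
    d=R.T@np.array([(u-c['cx'])/c['fx'],(v-c['cy'])/c['fy'],1.]);return o,d/np.linalg.norm(d)
def onz(c,u,v,z):
    o,d=ray(c,u,v);return o+d*(z-o[2])/d[2]
def tri(c1,p1,c2,p2):
    A=np.zeros((3,3));b=np.zeros(3)
    for c,p in((c1,p1),(c2,p2)):
        o,d=ray(c,*p);M=np.eye(3)-np.outer(d,d);A+=M;b+=M@o
    return np.linalg.solve(A,b)
def proj(c,X):
    X=np.atleast_2d(X)@np.array(c['R']).T+np.array(c['t']);return np.c_[c['fx']*X[:,0]/X[:,2]+c['cx'],c['fy']*X[:,1]/X[:,2]+c['cy']]
E
python3 - <<'E'
from h import *
C={}
for n in('scene','side','wrist'):
    c=snap(n,n+'0.png');C[n]=c
    print(n,'cam at',(-np.array(c['R']).T@c['t']).round(3),c['fx'])
    for th in('holder','cap','flat','bin','funnel_mouth','bonnet','union_nut','retaining_ring'):
        for m in env.masks_of(th,n)[:4]:
            if m['score']>.2:
                ys,xs=np.nonzero(m['mask']);print(th,round(m['score'],2),m['bbox'],(round(xs.mean(),1),round(ys.mean(),1)),len(xs))
pickle.dump(C,open('c0.pkl','wb'))
print(env.sense())
cv2.imwrite('pics/both.png',cv2.resize(np.hstack([C['scene']['frame'],C['side']['frame']])[:,:,::-1],(1,1)))
E
```

```text
scene cam at [ 0.942 -0.147  0.964] 406.35570648261523
holder 0.69 [225.5, 249.7, 113.5, 105.2] (np.float64(283.2), np.float64(300.7)) 6693
holder 0.33 [375.4, 185.3, 46.2, 40.7] (np.float64(398.6), np.float64(202.8)) 847
cap 0.73 [271.6, 268.5, 20.3, 24.1] (np.float64(281.6), np.float64(279.8)) 380
flat 0.65 [376.1, 186.7, 44.5, 36.5] (np.float64(398.3), np.float64(203.3)) 832
flat 0.64 [208.7, 184.8, 49.8, 56.5] (np.float64(233.5), np.float64(211.0)) 1495
flat 0.47 [247.7, 255.3, 82.7, 83.8] (np.float64(290.0), np.float64(301.8)) 3093
bin 0.77 [95.8, 210.9, 98.5, 125.6] (np.float64(145.3), np.float64(269.4)) 7888
bonnet 0.88 [396.2, 260.1, 44.9, 46.4] (np.float64(418.1), np.float64(283.9)) 1445
union_nut 0.87 [293.3, 212.3, 23.9, 24.3] (np.float64(304.4), np.float64(224.1)) 327
union_nut 0.41 [154.7, 346.9, 20.8, 27.1] (np.float64(162.9), np.float64(359.6)) 195
retaining_ring 0.48 [154.3, 348.9, 19.1, 22.4] (np.float64(163.5), np.float64(360.3)) 175
side cam at [0.138 0.735 0.973] 464.77584712311165
holder 0.67 [189.7, 169.0, 81.0, 90.6] (np.float64(230.3), np.float64(222.3)) 4601

[... 966 characters left out ...]
1351194
{'t': 1.35, 'q': array([-1.36000464e+00,  1.50515526e-01,  1.43741253e+00, -2.13465039e-05,
        1.55376774e+00, -1.34014925e-01]), 'qvel': array([ 7.88503609e-04,  5.15756642e-04, -5.51004813e-05, -4.86865833e-04,
        5.75218208e-04,  3.65704132e-04]), 'effort': array([ 8.27916210e-04, -7.12797618e+01, -5.71049523e+01, -8.33638728e-05,
        1.54741021e-03,  1.21383191e-06]), 'tool_pos': array([ 0.1943203 , -0.54114425,  0.23925148]), 'eef_rot': array([-2.72092098e-05,  8.17928791e-01, -5.75319468e-01, -4.50891749e-05]), 'wrist_force': array([ 0.44125652, -0.94216391, -0.79827518]), 'ft_torque': array([0.01816452, 0.01269421, 0.00696336]), 'finger_gap': 0.08551339491401962}
```

View pics/scene0.png

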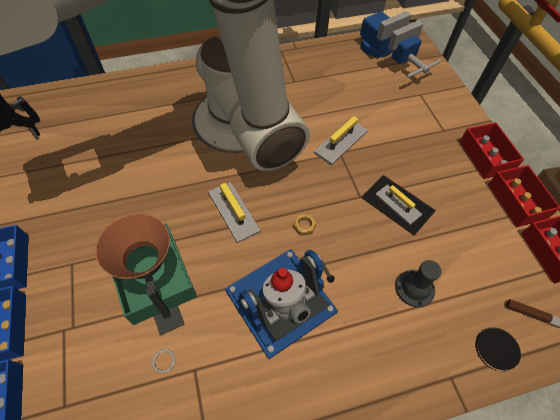

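View pics/side0.png

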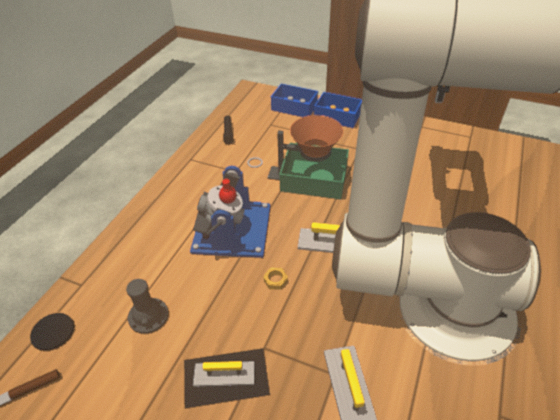

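The scene picture shows the holder at (283,300) with the cap at (282,280), the funnel and bin at (145,265), the nut at (304,224), the ring at (163,360) and the bonnet at (418,284).

Flat candidates in the scene picture are (342,138), (234,211) and (398,203). Only (398,203) lies on a black mat, and it looks the smallest. The black disc at (498,348) resembles none of them. Next is a close crop of holder and flat.

```bash
python3 - <<'E'
from h import *
C=pickle.load(open('c0.pkl','rb'))
def crop(n,x,y,w,h):
    return cv2.resize(C[n]['frame'][y:y+h,x:x+w,::-1],(400,300),interpolation=cv2.INTER_CUBIC)
im=np.vstack([np.hstack([crop('scene',210,240,148,111),crop('scene',350,160,100,75)]),np.hstack([crop('side',170,155,140,105),crop('side',175,335,100,75)])])
cv2.imwrite('pics/crop1.png',im)
# funnel rim ellipse from color, both views
for n in('scene','side'):
    f=cv2.cvtColor(C[n]['frame'],cv2.COLOR_RGB2HSV)
    print(n)
s,d=C['scene'],C['side']
print('flat tri',tri(s,(398.3,203.3),d,(224.6,373.8)))
print('nut',onz(s,304.4,224.1,.011),'bonnet',tri(s,(418,283.9),d,(144.8,308.8)),'ring',onz(s,163.5,360.3,.002))
print('captop', tri(s,(281.6,279.8),d,(227.1,192.4)))
for n in('scene','side'):
  for m in env.masks_of('cap_stem',n)[:2]+env.masks_of('flat_grip',n)[:4]: print(n,m['score'],m['bbox'])
print('holder corners', [onz(s,u,v,.014)[:2].round(3) for u,v in((226,292),(292,250),(337,308),(270,354))])
E
```

```text
scene
side
flat tri [0.44334978 0.36271238 0.00894473]
nut [0.44038264 0.0871253  0.011     ] bonnet [0.68496751 0.2991604  0.03340464] ring [ 0.691093   -0.32621837  0.002     ]
captop [ 0.62746617 -0.034498    0.1407881 ]
scene 0.69 [270.1, 265.8, 24.4, 25.6]
scene 0.92 [377.7, 188.2, 43.9, 34.2]
scene 0.92 [316.3, 116.7, 51.6, 45.1]
scene 0.73 [208.5, 183.0, 50.4, 60.5]
side 0.72 [220.6, 177.5, 16.4, 29.6]
side 0.77 [326.8, 347.8, 50.6, 70.4]
side 0.74 [194.2, 360.0, 62.1, 25.8]
side 0.73 [297.0, 222.4, 42.7, 29.7]
holder corners [array([ 0.574, -0.157]), array([0.507, 0.032]), array([0.684, 0.092]), array([ 0.744, -0.091])]
```

View pics/crop1.png

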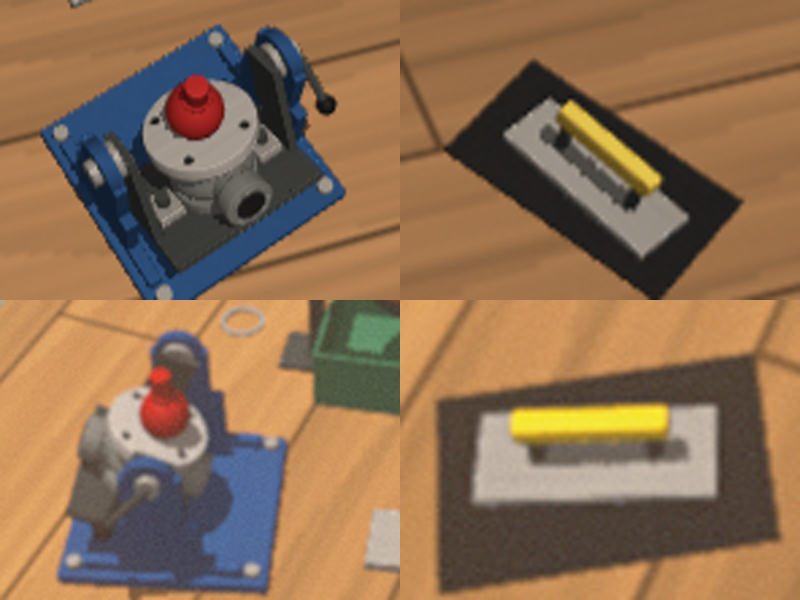

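The crop shows the flat on the mat: plate corners at scene (376,193), (386,184), (422,214) and (411,225). The face appears to lean towards the robot. Now I'll fit the poses.

```bash
cat >> h.py <<'E'
from scipy.optimize import least_squares
from scipy.spatial.transform import Rotation as Ro
def pose(s=None):
    s=s or env.sense();q=np.array(s['eef_rot']);return np.array(s['tool_pos']),Ro.from_quat(q[[1,2,3,0]])
def down(yaw,tilt=0):
    "tool: x along (yaw+90deg) level dir, z = -n, n leaning to -x(yaw) by tilt"
    n=np.array([-np.sin(tilt),0,np.cos(tilt)]);y=np.array([0,1,0.]);z=-n
    M=np.c_[y,np.cross(z,y),z];return Ro.from_euler('z',yaw)*Ro.from_matrix(M)
def plan(P,R,n,opening,half=True):
    p,r=pose();c=[(R,R*Ro.from_euler('z',np.pi))][0]
    if half: R=min(c,key=lambda Q:(r.inv()*Q).magnitude())
    rv=(r.inv()*R).as_rotvec()
    print('total turn deg',np.degrees(rv).round(1),'shift tool mm',(r.inv().apply(P-p)*1e3).round(1))
    for i in range(n):
        ri=r*Ro.from_rotvec(rv*i/n);print(np.r_[(rv/n).round(3),(ri.inv().apply(P-p)/n*1e3).round(1),opening].tolist())
E
python3 - <<'E'
from h import *
C=pickle.load(open('c0.pkl','rb'));s,d=C['scene'],C['side']
obs=[(s,(225.5,289.2),(-1,-1)),(s,(292.1,250),(-1,1)),(s,(337.6,310.3),(1,1)),(s,(270,354),(1,-1)),
 (d,(191,252),(1,1)),(d,(262.7,256.5),(-1,1)),(d,(270.5,203),(-1,-1))]
def X(p,k):
    a=np.array(k)*.1;c,q=np.cos(p[2]),np.sin(p[2]);return np.array([p[0]+c*a[0]-q*a[1],p[1]+q*a[0]+c*a[1],.014])
def f(p): return np.concatenate([proj(c,X(p,k))[0]-np.array(o) for c,o,k in obs])
r=least_squares(f,[.628,-.03,.33]);print('holder',r.x,r.fun.round(1))
print('funnel tri',tri(s,(133.5,247),d,(317,134)),'onz',onz(s,133.5,247,.185),onz(d,317,134,.185))
for m in env.masks_of('bin','scene')[:1]: pass
pl=np.array([onz(s,u,v,.011)[:2] for u,v in((376.25,192.75),(386.25,184.25),(422,213.75),(410.5,224.5))])
ps=np.array([onz(d,175+u/4,335+(v-300)/4,.011)[:2] for u,v in((482,412),(717,405),(717,495),(472,500))])
for q in(pl,ps):print('flat',q.mean(0).round(4),[np.linalg.norm(q[i]-q[(i+1)%4]).round(3) for i in range(4)],[np.degrees(np.arctan2(*(q[(i+1)%4]-q[i])[::-1])).round(1) for i in range(4)])
print('bar ends', tri(s,(350+565/4,160+110/4),d,(175+663/4,335+122/4)),tri(s,(350+650/4,160+185/4),d,(175+518/4,335+125/4)))
for g in [(342,138),(234,211)]: pass
p,R=pose();print(R.as_matrix().round(2))
plan(np.array([r.x[0],r.x[1],.28]),down(r.x[2]),8,1)
E
```

```text
holder [ 0.62477385 -0.03093177  0.31702733] [-0.8 -2.2 -0.7 -3.1  1.5 -0.8 -0.8  3.5 -1.9 -0.   0.5 -0.8 -0.3  0.3]
funnel tri [ 0.48149194 -0.32723763  0.16948289] onz [ 0.49098182 -0.32333482  0.185     ] [ 0.47463196 -0.30738363  0.185     ]
flat [0.4453 0.362 ] [np.float64(0.044), np.float64(0.13), np.float64(0.051), np.float64(0.131)] [np.float64(116.8), np.float64(25.2), np.float64(-63.2), np.float64(-157.8)]
flat [0.2429 0.2801] [np.float64(0.13), np.float64(0.051), np.float64(0.13), np.float64(0.05)] [np.float64(-156.0), np.float64(106.3), np.float64(23.4), np.float64(-74.7)]
bar ends [0.37242559 0.43312557 0.19929237] [0.43408337 0.44680546 0.18988973]
[[ 0.34 -0.94 -0.  ]
 [-0.94 -0.34  0.  ]
 [-0.    0.   -1.  ]]
total turn deg [0.  0.  1.6] shift tool mm [-334.7 -577.6  -40.7]
[0.0, 0.0, 0.003, -41.8, -72.2, -5.1, 1.0]
[0.0, 0.0, 0.003, -42.1, -72.1, -5.1, 1.0]
[0.0, 0.0, 0.003, -42.3, -71.9, -5.1, 1.0]
[0.0, 0.0, 0.003, -42.6, -71.8, -5.1, 1.0]
[0.0, 0.0, 0.003, -42.8, -71.6, -5.1, 1.0]
[0.0, 0.0, 0.003, -43.1, -71.5, -5.1, 1.0]
[0.0, 0.0, 0.003, -43.3, -71.3, -5.1, 1.0]
[0.0, 0.0, 0.003, -43.6, -71.2, -5.1, 1.0]
```

step_arm(targets=[[[0,0,0.003,-23.9,-41.3,-4,1],[0,0,0.003,-23.9,-41.3,-4,1],[0,0,0.003,-23.9,-41.3,-4,1],[0,0,0.003,-23.9,-41.3,-4,1],[0,0,0.003,-23.9,-41.3,-4,1]]])

```text
t: 2.1
tool_pos: [0.3505, -0.3575, 0.2583]
eef_rot: [-0.0, 0.811, -0.585, -0.001]
wrist_force: [0.5, -1.1, 0.0]
finger_gap: 0.0854
```

step_arm(targets=[[[0,0,0.003,-23.9,-41.3,-4,1],[0,0,0.003,-23.9,-41.3,-4,1],[0,0,0.003,-23.9,-41.3,-4,1],[0,0,0.003,-23.9,-41.3,-4,1],[0,0,0.003,-23.9,-41.3,-4,1]]])

```text
t: 2.6
tool_pos: [0.5148, -0.1711, 0.2805]
eef_rot: [-0.0, 0.806, -0.592, 0.001]
wrist_force: [0.6, -0.4, 0.2]
finger_gap: 0.0856
```

```bash
python3 - <<'E'
from h import *
C=pickle.load(open('c0.pkl','rb'));s,d=C['scene'],C['side']
ps=np.array([onz(d,175+(u-400)/4,335+(v-300)/4,.011)[:2] for u,v in((482,412),(717,405),(717,495),(472,500))])
q=ps;print('flat',q.mean(0).round(4),[np.linalg.norm(q[i]-q[(i+1)%4]).round(3) for i in range(4)],[np.degrees(np.arctan2(*(q[(i+1)%4]-q[i])[::-1])).round(1) for i in range(4)])
print('bar ends', tri(s,(350+165/4,160+110/4),d,(175+263/4,335+122/4)),tri(s,(350+250/4,160+185/4),d,(175+118/4,335+125/4)))
plan(np.array([.6255,-.031,.27]),down(.32),1,1)
E
```

```text
flat [0.4438 0.3619] [np.float64(0.13), np.float64(0.051), np.float64(0.131), np.float64(0.05)] [np.float64(-156.0), np.float64(114.9), np.float64(23.4), np.float64(-66.1)]
bar ends [0.40880203 0.34687311 0.04423522] [0.47995001 0.37736987 0.04351471]
total turn deg [-0.1 -0.1 -0.9] shift tool mm [-100.5 -147.6   10.6]
[-0.001, -0.001, -0.016, -100.5, -147.6, 10.6, 1.0]
```

step_arm(targets=[[[0,0,-0.004,-25,-37,2.5,1],[0,0,-0.004,-25,-37,2.5,1],[0,0,-0.004,-25,-37,2.5,1],[0,0,-0.004,-25,-37,2.5,1],[0,0,0,0,0,0,1]]])

```text
t: 3.1
tool_pos: [0.6315, -0.019, 0.2705]
eef_rot: [-0.001, 0.812, -0.583, 0.001]
wrist_force: [0.1, -1.2, -1.1]
finger_gap: 0.0855
```

```bash
python3 - <<'E'
from h import *
c=snap('wrist');s=snap('scene')
pickle.dump({'w':c,'s':s},open('c1.pkl','wb'))
for th in('cap','cap_stem'):
  for m in env.masks_of(th,'wrist')[:2]:
    ys,xs=np.nonzero(m['mask']);print(th,m['score'],m['bbox'],xs.mean(),ys.mean())
print('pred stem top',proj(c,[[.625,-.031,.183],[.625,-.031,.135]]))
print('cam',-np.array(c['R']).T@c['t'])
cv2.imwrite('pics/w1.png',cv2.resize(np.hstack([c['frame']])[:,:,::-1],(800,600)))
plan(np.array([.625,-.031,.168]),down(.317),1,1)
E
```

```text
cap 0.7 [271.1, 184.1, 56.4, 60.1] 299.30298393267026 214.01721499617446
cap_stem 0.56 [272.9, 185.6, 55.0, 62.4] 299.29253849190684 214.21318594551914
pred stem top [[299.65049412 234.16616537]
 [297.45559094 212.77178113]]
cam [0.70866469 0.00760887 0.40461276]
total turn deg [-0.2 -0.2  0.2] shift tool mm [  5.2   6.7 103.9]
[-0.003, -0.003, 0.004, 5.2, 6.7, 103.9, 1.0]
```

View pics/w1.png

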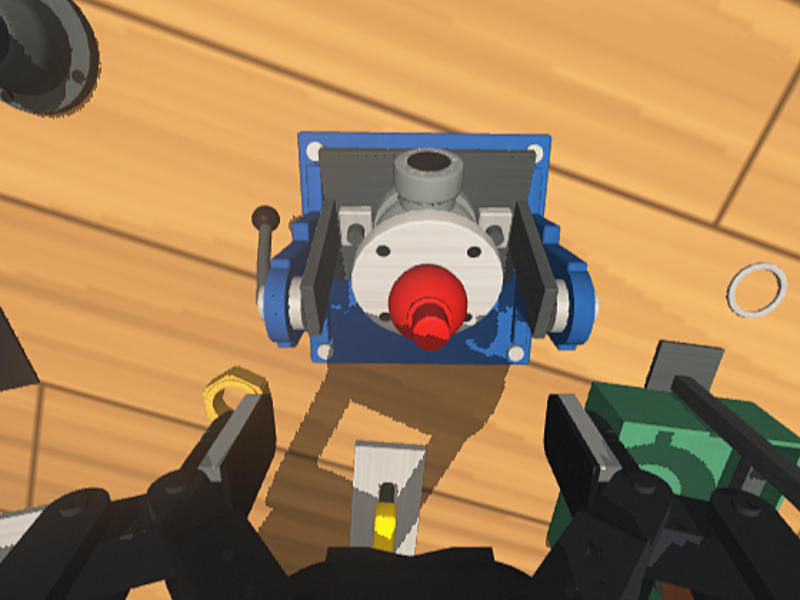

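Wrist view: the cap's ball is at (299,215) native and its stem top at (302,238), within 2 px of prediction. Descending onto the stem.

step_arm(targets=[[[-0.003,-0.003,0.004,6,8,34,1],[0,0,0,0,0,34,1],[0,0,0,0,0,20,1],[0,0,0,0,0,0,1]]], squeeze=30)

```text
t: 3.7
tool_pos: [0.622, -0.0375, 0.1841]
eef_rot: [-0.001, 0.808, -0.589, 0.002]
wrist_force: [-0.1, -0.3, 0.3]
finger_gap: 0.0855
```

```bash
python3 - <<'E'
from h import *
plan(np.array([.624,-.0322,.169]),down(.317),1,1)
E
```

```text
total turn deg [-0.2 -0.2 -0.4] shift tool mm [-4.5 -3.5 15.1]
[-0.004, -0.003, -0.006, -4.5, -3.5, 15.1, 1.0]
```

step_arm(targets=[[[-0.002,-0.002,-0.006,-4.5,-3.5,15,1],[0,0,0,0,0,0,0],[0,0,0,0,0,0,0],[0,0,0,0,0,0,0],[0,0,0,0,0,0,0]]], squeeze=30)

```text
t: 4.2
tool_pos: [0.6249, -0.0337, 0.1727]
eef_rot: [-0.002, 0.809, -0.587, 0.003]
wrist_force: [-0.9, -0.7, -0.2]
finger_gap: 0.0285
```

```bash
python3 - <<'E'
from h import *
# refine funnel from scene image
C=pickle.load(open('c0.pkl','rb'))
th=np.linspace(0,2*np.pi,72)
obs={}
for n in('scene','side'):
    f=cv2.cvtColor(C[n]['frame'],cv2.COLOR_RGB2HSV).astype(int)
    m=((f[...,0]<12)|(f[...,0]>172))&(f[...,1]>110)&(f[...,2]>60)
    m=m.astype(np.uint8); k,l,st,ce=cv2.connectedComponentsWithStats(m)
    t=(133,247) if n=='scene' else (317,134)
    b=[i for i in range(1,k) if st[i][0]<=t[0]<=st[i][0]+st[i][2] and st[i][1]<=t[1]<=st[i][1]+st[i][3]]
    b=max(b,key=lambda i:st[i][4]);print(n,st[b]);obs[n]=st[b]
def f(p):
    r=[]
    for n in obs:
        q=proj(C[n],np.c_[p[0]+.078*np.cos(th),p[1]+.078*np.sin(th),np.full(72,.185)])
        o=obs[n];r+=[q[:,0].min()-o[0],q[:,0].max()-o[0]-o[2],q[:,1].min()-o[1]]
    return r
r=least_squares(f,[.485,-.315]);print(r.x,np.round(r.fun,1));print(env.sense()['finger_gap'])
E
```

```text
scene [  96  213   73   65 2992]
side [ 290  115   53   42 1360]
[ 0.48288446 -0.32408489] [-1.   0.8 -0.4 -0.8  0.5 -0.1]
0.028452603964829147
```

Funnel at (0.483, -0.324) with sub-pixel residuals. Finishing the close, then lifting.

step_arm(targets=[[[0,0,0,0,0,0,0],[0,0,0,0,0,0,0],[0,0,0,0,0,0,0],[0,0,0,0,0,-15,0],[0,0,0,0,0,-25,0]]])

```text
t: 4.7
tool_pos: [0.6237, -0.0334, 0.2125]
eef_rot: [-0.001, 0.809, -0.587, 0.001]
wrist_force: [0.4, -0.5, -0.6]
finger_gap: 0.0188
```

step_arm(targets=[[[0,0,0,0,0,-35,0],[0,0,0,0,0,-35,0],[0,0,0,0,0,-20,0],[0,0,0,0,0,0,0]]])

```text
t: 5.1
tool_pos: [0.6232, -0.0333, 0.3137]
eef_rot: [-0.002, 0.809, -0.587, 0.004]
wrist_force: [-0.1, 0.6, -0.4]
finger_gap: 0.0187
```

```bash
python3 - <<'E'
from h import *
print(env.sense()['finger_gap'])
w=snap('wrist');s=snap('scene')
pickle.dump({'w':w,'s':s},open('c2.pkl','wb'))
cv2.imwrite('pics/w2.png',cv2.resize(w['frame'][:,:,::-1],(800,600)))
plan(np.array([.483,-.324,.29]),down(.317),8,0)
E
```

```text
0.01869377928526613
total turn deg [-0.3 -0.2 -0.1] shift tool mm [233.1 223.2  19.9]
[-0.001, -0.0, -0.0, 29.1, 27.9, 2.5, 0.0]
[-0.001, -0.0, -0.0, 29.1, 27.9, 2.5, 0.0]
[-0.001, -0.0, -0.0, 29.1, 27.9, 2.5, 0.0]
[-0.001, -0.0, -0.0, 29.1, 27.9, 2.5, 0.0]
[-0.001, -0.0, -0.0, 29.1, 27.9, 2.5, 0.0]
[-0.001, -0.0, -0.0, 29.1, 27.9, 2.5, 0.0]
[-0.001, -0.0, -0.0, 29.1, 27.9, 2.5, 0.0]
[-0.001, -0.0, -0.0, 29.1, 27.9, 2.6, 0.0]
```

View pics/w2.png

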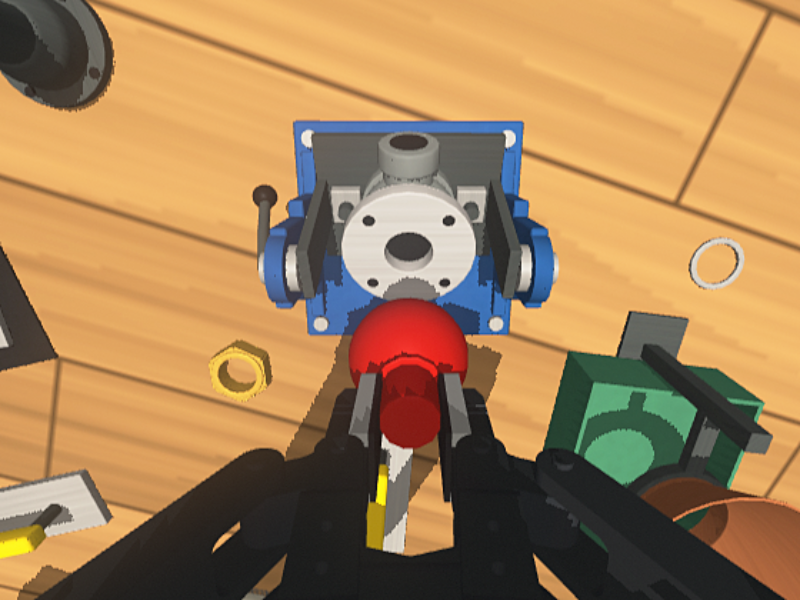

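The cap is held. The face is now clear, with its bore at (286,174) native and rim from x=239 to x=333. Moving to the funnel.

step_arm(targets=[[[0,0,0,29,28,2,0],[0,0,0,29,28,2,0],[0,0,0,29,28,2,0],[0,0,0,29,28,2,0],[0,0,0,29,28,2,0]]])

```text
t: 5.7
tool_pos: [0.532, -0.2153, 0.2929]
eef_rot: [-0.001, 0.812, -0.584, -0.002]
wrist_force: [1.0, -2.1, -0.4]
finger_gap: 0.0187
```

step_arm(targets=[[[0,0,0,29,28,2,0],[0,0,0,29,28,2,0],[0,0,0,20,20,2,0],[0,0,0,0,0,0,0]]])

```text
t: 6.1
tool_pos: [0.4783, -0.3198, 0.2804]
eef_rot: [-0.001, 0.81, -0.586, -0.006]
wrist_force: [-0.7, 0.4, -0.4]
finger_gap: 0.019
```

```bash
python3 - <<'E'
from h import *
plan(np.array([.483,-.324,.235]),down(.317),1,0)
C=pickle.load(open('c0.pkl','rb'));s,d=C['scene'],C['side'];w=pickle.load(open('c2.pkl','rb'))['w']
k=.7
obs=[(s,(225.5,289.2),(-1,-1)),(s,(292.1,250),(-1,1)),(s,(337.6,310.3),(1,1)),
 (d,(191,252),(1,1)),(d,(262.7,256.5),(-1,1)),(d,(270.5,203),(-1,-1)),
 (w,(294*k,122*k),(1,1)),(w,(523*k,122*k),(1,-1)),(w,(509*k,334*k),(-1,-1)),(w,(308*k,334*k),(-1,1))]
th=np.linspace(0,2*np.pi,180)
def circ(p,r,off=0):
    n=np.array([-np.sin(p[3]),0,np.cos(p[3])]);u=np.array([np.cos(p[3]),0,np.sin(p[3])]);v=np.array([0,1,0])
    X=np.array([0,0,.135])-.0169*n+r*(np.outer(np.cos(th),u)+np.outer(np.sin(th),v))
    return Ro.from_euler('z',p[2]).apply(X)+[p[0],p[1],0]
def X(p,q): return Ro.from_euler('z',p[2]).apply(np.array([q[0]*.1,q[1]*.1,.014]))+[p[0],p[1],0]
def f(p,both=False):
    a=np.concatenate([proj(c,X(p,q))[0]-np.array(o) for c,o,q in obs])
    q=proj(w,circ(p,.048));b=[q[:,0].min()-342*k,q[:,0].max()-476*k,q[:,1].min()-183*k,q[:,1].max()-300*k]
    q=proj(w,circ(p,.017));b2=[q[:,0].min()-385*k,q[:,0].max()-432*k,q[:,1].min()-232*k,q[:,1].max()-267*k]
    return np.r_[a,np.array(b)*2,b2]
for t0 in(.2,.5,-.3):
    r=least_squares(f,[.625,-.031,.317,t0],loss='soft_l1');print(r.x.round(4),r.cost.round(1),f(r.x).round(1).tolist())
E
```

```text
total turn deg [0.4 0.6 0.1] shift tool mm [ 6.  -3.4 45.4]
[0.006, 0.011, 0.002, 6.0, -3.4, 45.4, 0.0]
[ 0.6277 -0.032   0.3158  0.4217] 24.5 [-1.0, -1.0, -0.7, -2.0, 1.5, 0.6, -2.7, -0.7, -0.5, -1.4, -1.0, -0.2, -2.0, -3.4, 1.2, -3.5, 0.4, -0.1, -0.6, 0.3, -2.4, 1.4, 7.5, 0.2, -0.3, 0.5, -1.8, 1.1]
[ 0.6277 -0.032   0.3158  0.4217] 24.5 [-1.0, -1.0, -0.7, -2.0, 1.5, 0.6, -2.7, -0.7, -0.5, -1.4, -1.0, -0.2, -2.0, -3.4, 1.2, -3.5, 0.4, -0.1, -0.6, 0.3, -2.4, 1.4, 7.5, 0.2, -0.3, 0.5, -1.8, 1.1]
[ 0.6277 -0.032   0.3158  0.4217] 24.5 [-1.0, -1.0, -0.7, -2.0, 1.5, 0.6, -2.7, -0.7, -0.5, -1.4, -1.0, -0.2, -2.0, -3.4, 1.2, -3.5, 0.4, -0.1, -0.6, 0.3, -2.4, 1.4, 7.5, 0.2, -0.3, 0.5, -1.8, 1.1]
```

step_arm(targets=[[[0.006,0.01,0,6,-3.4,40,0],[0,0,0,0,0,0,0],[0,0,0,0,0,0,0.8],[0,0,0,0,0,0,1],[0,0,0,0,0,0,1]]])

```text
t: 6.6
tool_pos: [0.4828, -0.3229, 0.2404]
eef_rot: [-0.0, 0.81, -0.586, -0.002]
wrist_force: [-0.0, -0.3, 0.5]
finger_gap: 0.0618
```

step_arm(targets=[[[0,0,0,0,0,-20,1],[0,0,0,0,0,-30,1],[0,0,0,-40,0,-20,1],[0,0,0,-48,0,0,1],[0,0,0,-48,0,0,1]]])

```text
t: 7.1
tool_pos: [0.4406, -0.1931, 0.3168]
eef_rot: [-0.001, 0.81, -0.587, -0.0]
wrist_force: [1.0, 0.6, 0.2]
finger_gap: 0.0855
```

```bash
python3 - <<'E'
from h import *
s=snap('scene');d=snap('side')
for n in('scene','side'):
  for m in env.masks_of('cap',n)[:2]:print(n,m['score'],m['bbox'])
cv2.imwrite('pics/drop.png',np.hstack([cv2.resize(c['frame'][y:y+120,x:x+120,::-1],(400,400)) for c,x,y in((s,85,205),(d,260,100))]))
# vantage perpendicular-ish for face: back off along normal
for t in(.42,):
  c=np.array([.627,-.032,.12])
  n=np.array([-np.sin(t)*np.cos(.317),-np.sin(t)*np.sin(.317),np.cos(t)])
  plan(c+n*.2,down(.317,t),1,1)
E
```

```text
scene 0.74 [143.1, 262.7, 17.4, 21.1]
side 0.74 [308.9, 162.2, 11.3, 14.9]
total turn deg [24.   0.   0.1] shift tool mm [ -95.4 -145.4   14.7]
[0.419, 0.0, 0.001, -95.4, -145.4, 14.7, 1.0]
```

View pics/drop.png

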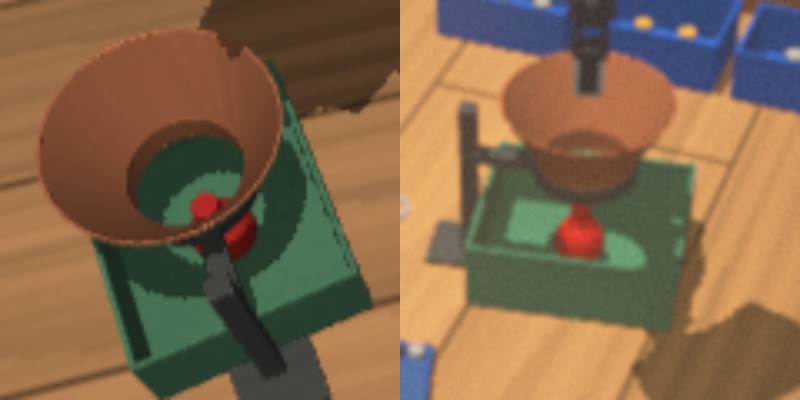

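Cap in the bin, confirmed in both views: scene (151,273), side (315,170). Next I'll refine the face pose by edge fitting in several images.

```bash
cat > facefit.py <<'E'
from h import *
from scipy.optimize import minimize
th=np.linspace(0,2*np.pi,180,endpoint=False)
def circ(x,y,yaw,t,r):
    n=np.array([-np.sin(t),0,np.cos(t)]);u=np.array([np.cos(t),0,np.sin(t)]);v=np.array([0,1,0])
    X=np.array([0,0,.135])-.0169*n+r*(np.outer(np.cos(th),u)+np.outer(np.sin(th),v))
    return Ro.from_euler('z',yaw).apply(X)+[x,y,0]
def samp(g,q): return cv2.remap(g,q[:,0].astype(np.float32)[None],q[:,1].astype(np.float32)[None],cv2.INTER_LINEAR)[0]
def bright(c):
    f=c['frame'].astype(np.float32);return cv2.GaussianBlur(f.min(2)-.5*(f.max(2)-f.min(2)),(0,0),.8)
def score(c,g,x,y,yaw,t,off=(0,0)):
    s=0
    for r,sg in((.048,1),(.017,-1)):
        a=samp(g,proj(c,circ(x,y,yaw,t,r-.0015))+off);b=samp(g,proj(c,circ(x,y,yaw,t,r+.0015))+off)
        s+=np.clip(sg*(a-b),-15,60).mean()
    return s
def fit(c,yaw,x,y,ts):
    g=bright(c);out=[]
    for t in ts:
        best=max(((score(c,g,x,y,yaw,t,(i,j)),i,j) for i in np.arange(-5,5.1,.5) for j in np.arange(-5,5.1,.5)))
        out.append((round(float(t),3),round(float(best[0]),2),best[1],best[2]))
    return out
E
python3 - <<'E'
from facefit import *
s=snap('scene');d=snap('side');w=pickle.load(open('c2.pkl','rb'))['w']
pickle.dump({'s':s,'d':d,'w':w},open('c3.pkl','wb'))
for n,c in(('w',w),('s',s),('d',d)):
    o=fit(c,.317,.626,-.032,np.arange(.2,.61,.03));print(n,sorted(o,key=lambda a:-a[1])[:5])
E
```

```text
w [(0.44, 104.04, np.float64(0.0), np.float64(0.0)), (0.41, 103.58, np.float64(0.0), np.float64(0.0)), (0.47, 101.73, np.float64(0.0), np.float64(0.5)), (0.38, 100.88, np.float64(0.0), np.float64(-0.5)), (0.5, 96.69, np.float64(0.0), np.float64(1.0))]
s [(0.41, 71.69, np.float64(-0.5), np.float64(0.5)), (0.38, 70.5, np.float64(0.0), np.float64(0.5)), (0.35, 70.18, np.float64(0.0), np.float64(1.0)), (0.44, 68.66, np.float64(-0.5), np.float64(0.5)), (0.32, 67.2, np.float64(0.0), np.float64(1.0))]
d [(0.41, 58.71, np.float64(0.0), np.float64(-0.5)), (0.44, 58.43, np.float64(0.0), np.float64(-0.5)), (0.38, 58.4, np.float64(-0.5), np.float64(-0.5)), (0.35, 58.12, np.float64(-0.5), np.float64(-1.0)), (0.47, 57.14, np.float64(0.5), np.float64(-0.5))]
```

step_arm(targets=[[[0.1,0,0,-24,-36,3,1],[0.1,0,0,-24,-36,3,1],[0.1,0,0,-24,-36,3,1],[0.1,0,0,-24,-36,3,1],[0,0,0,0,0,0,1]]])

```text
t: 7.9
tool_pos: [0.554, -0.0601, 0.3252]
eef_rot: [-0.167, 0.79, -0.578, 0.118]
wrist_force: [0.1, -1.2, 0.5]
finger_gap: 0.0856
```

```bash
python3 - <<'E'
from facefit import *
C=pickle.load(open('c3.pkl','rb'));C['v']=snap('wrist','w4.png')
pickle.dump(C,open('c3.pkl','wb'))
o=fit(C['v'],.317,.626,-.032,np.arange(.29,.56,.02));print(sorted(o,key=lambda a:-a[1])[:5])
G={n:bright(c) for n,c in C.items()}
def neg(p,ks): return -sum(score(C[n],G[n],p[0],p[1],.317,p[2]) for n in ks)
for ks in('wsdv','wsd','wv','sd','w','s','d','v'):
    r=minimize(neg,[.626,-.032,.41],args=(ks,),method='Nelder-Mead',options=dict(initial_simplex=[[.626,-.032,.41],[.629,-.032,.41],[.626,-.029,.41],[.626,-.032,.45]]))
    print(ks,r.x.round(4),round(-r.fun/len(ks),1))
plan(np.array([.4445,.362,.2]),down(np.radians(23.5)+np.pi*0),10,1)
E
```

```text
[(0.35, 112.92, np.float64(0.5), np.float64(-1.0)), (0.37, 112.77, np.float64(0.5), np.float64(-0.5)), (0.33, 112.69, np.float64(0.5), np.float64(-1.5)), (0.41, 112.65, np.float64(0.5), np.float64(0.0)), (0.39, 112.55, np.float64(0.5), np.float64(-0.5))]
wsdv [ 0.6263 -0.0326  0.4148] 85.6
wsd [ 0.6264 -0.0326  0.415 ] 76.7
wv [ 0.6259 -0.0323  0.4308] 108.5
sd [ 0.6272 -0.0334  0.3989] 65.4
w [ 0.6259 -0.0322  0.4355] 104.5
s [ 0.6272 -0.0332  0.3969] 72.2
d [ 0.6277 -0.0341  0.3975] 59.1
v [ 0.6271 -0.0321  0.351 ] 113.1
total turn deg [-23.4  -0.9  -5.9] shift tool mm [-435.8   27.7  126.5]
[-0.041, -0.002, -0.01, -43.6, 2.8, 12.7, 1.0]
[-0.041, -0.002, -0.01, -43.6, 1.8, 12.8, 1.0]
[-0.041, -0.002, -0.01, -43.6, 0.8, 12.9, 1.0]
[-0.041, -0.002, -0.01, -43.6, -0.1, 13.0, 1.0]
[-0.041, -0.002, -0.01, -43.5, -1.1, 13.1, 1.0]
[-0.041, -0.002, -0.01, -43.5, -2.1, 13.1, 1.0]
[-0.041, -0.002, -0.01, -43.5, -3.1, 13.0, 1.0]
[-0.041, -0.002, -0.01, -43.4, -4.0, 12.9, 1.0]
[-0.041, -0.002, -0.01, -43.3, -5.0, 12.8, 1.0]
[-0.041, -0.002, -0.01, -43.3, -6.0, 12.7, 1.0]
```

Tilt about 0.41, agreeing within about 0.02 across the images apart from the insensitive face-on view. Heading for the flat.

step_arm(targets=[[[-0.08,-0.003,-0.02,-44,3,9,1],[-0.08,-0.003,-0.02,-44,2,9,1],[-0.08,-0.003,-0.02,-44,1,9,1],[-0.08,-0.003,-0.02,-44,-1,9,1],[-0.08,-0.003,-0.02,-44,-2,9,1]]])

```text
t: 8.45
tool_pos: [0.487, 0.1409, 0.2775]
eef_rot: [0.008, 0.831, -0.556, -0.001]
wrist_force: [0.3, -0.2, 0.6]
finger_gap: 0.0851
```

step_arm(targets=[[[0,0,0,-44,-3,13,1],[0,0,0,-44,-4,13,1],[0,0,0,-44,-5,13,1],[0,0,0,-44,-6,13,1],[0,0,0,0,0,0,1]]])

```text
t: 8.95
tool_pos: [0.4361, 0.3143, 0.2174]
eef_rot: [0.016, 0.831, -0.557, -0.003]
wrist_force: [-0.2, -1.0, 0.5]
finger_gap: 0.0854
```

```bash
python3 - <<'E'
from h import *
plan(np.array([.4445,.362,.16]),down(np.radians(23.5)),1,1)
E
```

```text
total turn deg [ 1.7 -0.7 -1.2] shift tool mm [-41.7 -27.6  56.1]
[0.03, -0.013, -0.02, -41.7, -27.6, 56.1, 1.0]
```

step_arm(targets=[[[0.015,-0.006,-0.01,-21,-14,28,1],[0.015,-0.006,-0.01,-21,-14,25,1],[0,0,0,0,0,0,1]]])

```text
t: 9.25
tool_pos: [0.448, 0.362, 0.1606]
eef_rot: [0.003, 0.836, -0.549, 0.001]
wrist_force: [-0.2, 0.1, -0.1]
finger_gap: 0.0856
```

```bash
python3 - <<'E'
from h import *
c=snap('wrist')
yaw=np.radians(23.5);ax=np.array([np.cos(yaw),np.sin(yaw),0]);ay=np.array([-ax[1],ax[0],0])
o=np.array([.4445,.362,0])
im=cv2.resize(c['frame'][:,:,::-1],(800,600),interpolation=cv2.INTER_CUBIC);k=800/560
for z,L,W in((.011,.065,.025),(.051,.042,.007)):
    P=[o+[0,0,z]+a*L*ax+b*W*ay for a,b in((1,1),(1,-1),(-1,-1),(-1,1))]
    cv2.polylines(im,[(proj(c,P)*k).astype(int)],True,(0,0,255) if z<.02 else (255,0,255),1)
cv2.imwrite('pics/w5.png',im)
plan(np.array([.4445,.362,.034]),down(yaw),1,1)
E
```

```text
total turn deg [ 0.1 -0.3 -0.1] shift tool mm [ -3.    2.9 128.1]
[0.002, -0.005, -0.002, -3.0, 2.9, 128.1, 1.0]
```

View pics/w5.png

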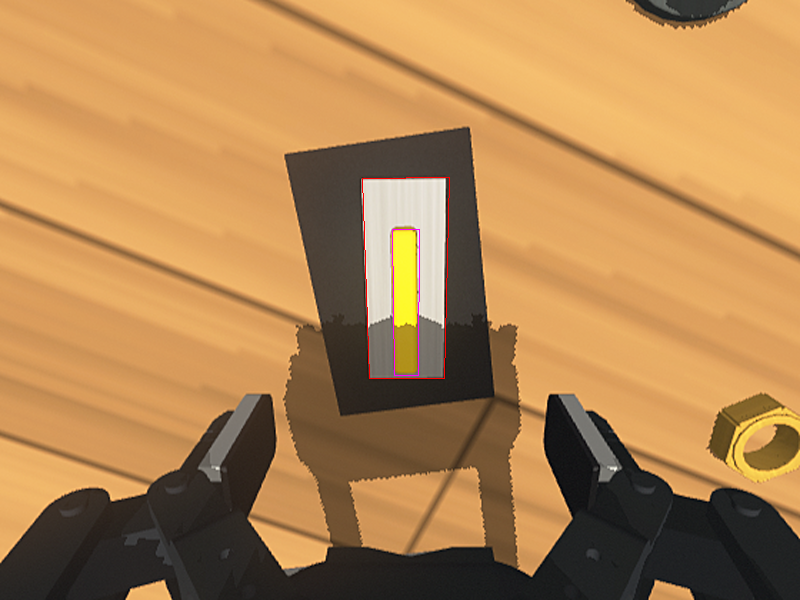

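The model outline overlays the flat within a pixel or two, so the pose is right. Descending.

step_arm(targets=[[[0.002,-0.005,-0.002,-3,3,40,1],[0,0,0,0,0,40,1],[0,0,0,0,0,33,1],[0,0,0,0,0,0,1]]], squeeze=90)

```text
t: 9.7
tool_pos: [0.4498, 0.3579, 0.0498]
eef_rot: [0.0, 0.835, -0.55, 0.002]
wrist_force: [-0.3, -0.2, 1.0]
finger_gap: 0.0854
```

```bash
python3 - <<'E'
from h import *
plan(np.array([.4445,.362,.035]),down(np.radians(23.5)),1,1)
E
```

```text
total turn deg [-0.1 -0.2 -0.3] shift tool mm [-5.9  3.2 14.8]
[-0.002, -0.003, -0.004, -5.9, 3.2, 14.8, 1.0]
```

step_arm(targets=[[[0,-0.003,-0.004,-6,3,15,1],[0,0,0,0,0,0,1],[0,0,0,0,0,0,0],[0,0,0,0,0,0,0],[0,0,0,0,0,0,0]]])

```text
t: 10.2
tool_pos: [0.4504, 0.3606, 0.0436]
eef_rot: [-0.003, 0.835, -0.55, 0.003]
wrist_force: [-1.2, -0.5, -0.0]
finger_gap: 0.044
```

step_arm(targets=[[[0,0,0,0,0,0,0],[0,0,0,0,0,0,0],[0,0,0,0,0,0,0],[0,0,0,0,0,0,0],[0,0,0,0,0,0,0]]])

```text
t: 10.7
tool_pos: [0.4512, 0.3609, 0.0454]
eef_rot: [-0.004, 0.835, -0.55, 0.003]
wrist_force: [-0.1, 0.5, 0.2]
finger_gap: 0.0113
```

```bash
python3 - <<'E'
from h import *
c=snap('wrist')
yaw=np.radians(23.5)
s=env.sense();p,r=pose(s);print(s['finger_gap'],s['wrist_force'],s['ft_torque'],p,r.as_matrix().round(3).tolist())
# flat pose in tool frame assuming flat centre (.4445,.362,.003)
print('flat origin in tool', r.inv().apply(np.array([.4445,.362,.003])-p))
E
```

```text
0.0113033380262119 [1.48167446 0.80881967 0.96281116] [ 0.00195978 -0.03410673 -0.00849856] [0.4511739  0.36094876 0.04543411] [[0.395, -0.919, 0.011], [-0.919, -0.395, 0.004], [0.001, -0.011, -1.0]]
flat origin in tool [-0.00364108  0.00618779  0.04236453]
```

The fingers closed about 10 mm higher than planned, so I'm regripping deeper.

step_arm(targets=[[[0,0,0,0,0,0,0.6],[0,0,0,0,0,0,0.6],[0.011,-0.001,-0.005,-1,5,6,0.6],[0,0,0,0,0,6,0.6],[0,0,0,0,0,2,0.6]]])

```text
t: 11.25
tool_pos: [0.4456, 0.3598, 0.03]
eef_rot: [-0.009, 0.837, -0.548, 0.006]
wrist_force: [0.3, 0.4, 1.2]
finger_gap: 0.0514
```

```bash
python3 - <<'E'
from h import *
print(env.sense()['finger_gap'],env.sense()['wrist_force'])
plan(np.array([.4445,.362,.033]),down(np.radians(23.5)),1,1)
E
```

```text
0.05142397460442041 [0.25432031 0.37630708 1.17272704]
total turn deg [-1.3  0.   0.1] shift tool mm [-2.5  0.1 -3. ]
[-0.023, 0.0, 0.002, -2.5, 0.1, -3.0, 1.0]
```

step_arm(targets=[[[-0.022,0,0.002,-2.5,0,-2,0.6],[0,0,0,0,0,0,0],[0,0,0,0,0,0,0],[0,0,0,0,0,0,0],[0,0,0,0,0,0,0]]])

```text
t: 11.75
tool_pos: [0.4446, 0.3623, 0.032]
eef_rot: [0.001, 0.836, -0.548, -0.001]
wrist_force: [0.3, -0.0, -3.8]
finger_gap: 0.0123
```

step_arm(targets=[[[0,0,0,0,0,0,0],[0,0,0,0,0,0,0],[0,0,0,0,0,0,0]]])

```text
t: 12.05
tool_pos: [0.4446, 0.3623, 0.032]
eef_rot: [0.001, 0.836, -0.549, -0.001]
wrist_force: [0.0, -1.2, -0.6]
finger_gap: 0.0125
```

```bash
python3 - <<'E'
from h import *
yaw=np.radians(23.5)
s=env.sense();p,r=pose(s);print(s['finger_gap'],s['wrist_force'],s['ft_torque'],p,r.as_matrix().round(3).tolist())
print('flat origin in tool', r.inv().apply(np.array([.4445,.362,.003])-p))
pickle.dump((p,r.as_matrix()),open('grip.pkl','wb'))
E
```

```text
0.012490381979749879 [ 0.02115998 -1.22982076 -0.61945298] [ 0.01292041 -0.01595429 -0.01337058] [0.4445906  0.36230344 0.03195173] [[0.398, -0.917, -0.002], [-0.917, -0.398, -0.001], [-0.0, 0.002, -1.0]]
flat origin in tool [0.00024284 0.00015139 0.02895205]
```

The grip is centred, with the sole 29 mm ahead of the TCP. Lifting.

step_arm(targets=[[[0,0,0,0,0,-20,0],[0,0,0,0,0,-40,0],[0,0,0,0,0,-40,0],[0,0,0,0,0,-40,0],[0,0,0,0,0,-40,0]]])

```text
t: 12.55
tool_pos: [0.4419, 0.3605, 0.2103]
eef_rot: [0.007, 0.836, -0.549, -0.004]
wrist_force: [1.1, 0.1, -3.5]
finger_gap: 0.0124
```

```bash
cat >> h.py <<'E'
HX,HY,YAW,T=.6265,-.0327,.317,.412
def tgt(h,T=T,off=.029,dx=0,dy=0):
    Z=Ro.from_euler('z',YAW);n=Z.apply([-np.sin(T),0,np.cos(T)]);u=Z.apply([np.cos(T),0,np.sin(T)]);v=Z.apply([0,1,0])
    f=np.array([HX,HY,.135])-.0169*n
    return f+n*(off+h)+u*dx+v*dy,down(YAW,T)
E
python3 - <<'E'
from h import *
print(env.sense()['finger_gap'],env.sense()['wrist_force'],env.sense()['ft_torque'])
P,R=tgt(.08);print(P);plan(P+[0,0,.03],R,10,0)
E
```

```text
0.012350535565162806 [ 1.13233731  0.14980636 -3.54136721] [ 0.01492601 -0.04987951 -0.03697472]
[ 0.59145681 -0.04419638  0.21939324]
total turn deg [24.5  0.9  5.3] shift tool mm [430.9  24.6 -37.9]
[0.043, 0.002, 0.009, 43.1, 2.5, -3.8, 0.0]
[0.043, 0.002, 0.009, 43.1, 1.9, -3.8, 0.0]
[0.043, 0.002, 0.009, 43.1, 1.3, -3.8, 0.0]
[0.043, 0.002, 0.009, 43.2, 0.8, -3.8, 0.0]
[0.043, 0.002, 0.009, 43.2, 0.2, -3.7, 0.0]
[0.043, 0.002, 0.009, 43.2, -0.3, -3.7, 0.0]
[0.043, 0.002, 0.009, 43.2, -0.9, -3.6, 0.0]
[0.043, 0.002, 0.009, 43.2, -1.4, -3.4, 0.0]
[0.043, 0.002, 0.009, 43.2, -2.0, -3.3, 0.0]
[0.043, 0.002, 0.009, 43.1, -2.5, -3.1, 0.0]
```

step_arm(targets=[[[0.043,0.002,0.009,43,2,-8,0],[0.043,0.002,0.009,43,2,-8,0],[0.043,0.002,0.009,43,1,-6,0],[0.043,0.002,0.009,43,1,-4,0],[0.043,0.002,0.009,43,0,-4,0]]])

```text
t: 13.05
tool_pos: [0.5186, 0.1577, 0.2469]
eef_rot: [-0.085, 0.821, -0.561, 0.063]
wrist_force: [0.5, 0.5, -4.4]
finger_gap: 0.0124
```

step_arm(targets=[[[0.043,0.002,0.009,43,0,-3,0],[0.043,0.002,0.009,43,-1,-3,0],[0.043,0.002,0.009,43,-1,-3,0],[0.043,0.002,0.009,30,-2,-3,0],[0,0,0,0,0,0,0]]])

```text
t: 13.55
tool_pos: [0.575, -0.0023, 0.2607]
eef_rot: [-0.156, 0.798, -0.571, 0.116]
wrist_force: [-0.6, 0.0, -4.0]
finger_gap: 0.0123
```

```bash
python3 - <<'E'
from h import *
print(env.sense()['finger_gap'],env.sense()['wrist_force'],env.sense()['ft_torque'])
plan(*tgt(.06),1,0)
E
```

```text
0.012284973403932224 [-0.58991753  0.04955354 -4.04484633] [-0.10482577  0.51694533  0.00688844]
total turn deg [ 1.2 -0.2  0.7] shift tool mm [44.6 13.6 59.3]
[0.02, -0.003, 0.012, 44.6, 13.6, 59.3, 0.0]
```

step_arm(targets=[[[0.02,-0.003,0.012,30,7,10,0],[0,0,0,14,6,15,0],[0,0,0,0,0,15,0],[0,0,0,0,0,0,0]]])

```text
t: 13.95
tool_pos: [0.5919, -0.0449, 0.2167]
eef_rot: [-0.165, 0.792, -0.575, 0.119]
wrist_force: [0.7, 0.8, -3.0]
finger_gap: 0.0122
```

```bash
python3 - <<'E'
from h import *
print(env.sense()['wrist_force'],env.sense()['ft_torque'])
plan(*tgt(.025),1,0)
C={n:snap(n) for n in('scene','side','wrist')};pickle.dump(C,open('c6.pkl','wb'))
print(env.sense()['wrist_force'],env.sense()['ft_torque'])
s,d,w=[C[n]['frame'][:,:,::-1] for n in('scene','side','wrist')]
a=cv2.resize(s[220:340,200:360],(400,300),interpolation=2);b=cv2.resize(d[130:250,160:320],(400,300),interpolation=2)
cv2.imwrite('pics/c6.png',np.vstack([np.hstack([a,b]),np.hstack([cv2.resize(w,(400,300)),np.zeros((300,400,3),np.uint8)])]))
plan(*tgt(.025),1,0)
E
```

```text
[ 0.72525522  0.79469038 -3.04984055] [-0.14070637  0.52371677  0.01521523]
total turn deg [ 0.1  0.  -0.1] shift tool mm [-0.8 -1.  52.5]
[0.002, 0.001, -0.003, -0.8, -1.0, 52.5, 0.0]
[-0.09516222  0.42251041 -3.13368205] [-0.11957174  0.48068677 -0.02970854]
total turn deg [-0.1 -0.1 -0. ] shift tool mm [-0.8  0.9 54.9]
[-0.001, -0.001, -0.001, -0.8, 0.9, 54.9, 0.0]
```

View pics/c6.png

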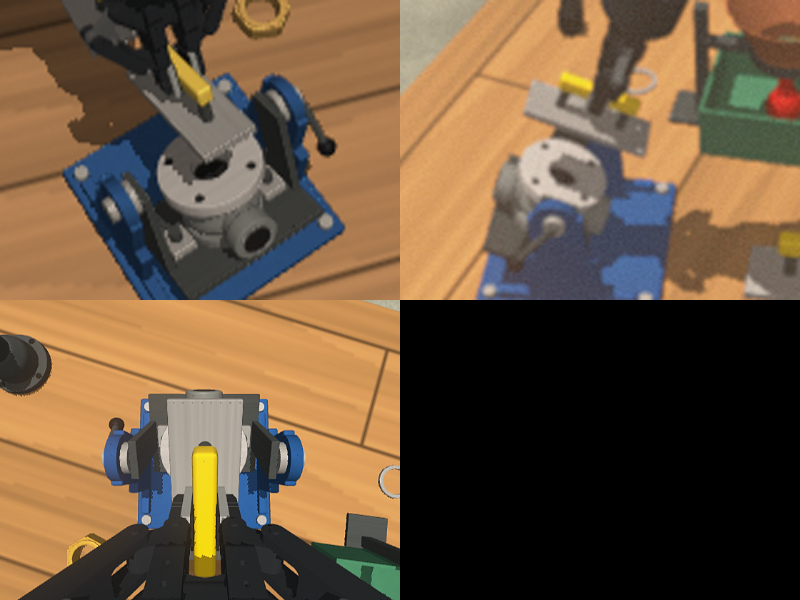

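All views show the flat held parallel above the face, centred over the bore in the wrist view. Moving closer.

step_arm(targets=[[[0,0,0,-0.5,0,20,0],[0,0,0,0,0,20,0],[0,0,0,0,0,10,0],[0,0,0,0,0,5,0],[0,0,0,0,0,0,0]]])

```text
t: 14.6
tool_pos: [0.6148, -0.0354, 0.1732]
eef_rot: [-0.167, 0.793, -0.573, 0.123]
wrist_force: [-0.6, -0.3, -3.0]
finger_gap: 0.0128
```

```bash
python3 - <<'E'
from h import *
print(env.sense()['wrist_force'],env.sense()['ft_torque'])
C=pickle.load(open('c6.pkl','rb'));c=C['wrist']
plan(*tgt(.005),1,0)
# check the flat in hand: uphill-end outline vs prediction (pose during c6 = tgt(.025) minus [-.8,0,54])
p0,R=tgt(.025); p=p0-R.apply([-.0008,0,.0537])
p2,r=pose(); R2=r
for nm,PP in(('sole/top corners uphill',[[a,b,z] for a in(-.025,.025) for b in(-.065,.065) for z in(.021,.029)]),):
    print(proj(c,p+R.apply(PP)).round(0).tolist())
E
```

```text
[-0.62360453 -0.30070849 -3.03044672] [-0.16678387  0.49507999  0.04674949]
total turn deg [-0.4 -0.2  0.2] shift tool mm [ 1.   4.5 22.7]
[-0.006, -0.003, 0.004, 1.0, 4.5, 22.7, 0.0]
[[327.0, 364.0], [326.0, 354.0], [338.0, 138.0], [335.0, 137.0], [242.0, 364.0], [244.0, 354.0], [229.0, 139.0], [232.0, 137.0]]
```

step_arm(targets=[[[-0.006,-0.003,0.004,1,4.5,10,0],[0,0,0,0,0,8,0],[0,0,0,0,0,3,0],[0,0,0,0,0,0,0]]])

```text
t: 15.0
tool_pos: [0.6198, -0.0352, 0.1523]
eef_rot: [-0.166, 0.792, -0.574, 0.121]
wrist_force: [0.4, 0.3, -4.2]
finger_gap: 0.0123
```

```bash
python3 - <<'E'
from h import *
print(env.sense()['wrist_force'],env.sense()['ft_torque'])
plan(*tgt(.0),1,0)
E
```

```text
[ 0.41317877  0.26940018 -4.24711572] [-0.11593299  0.46091126  0.01742172]
total turn deg [-0.1 -0.1 -0. ] shift tool mm [-0.3  0.4  6.7]
[-0.001, -0.001, -0.0, -0.3, 0.4, 6.7, 0.0]
```

step_arm(targets=[[[0,0,0,0,0,2,0],[0,0,0,0,0,2,0],[0,0,0,0,0,1,0]]])

```text
t: 15.3
tool_pos: [0.622, -0.0347, 0.1479]
eef_rot: [-0.166, 0.792, -0.574, 0.121]
wrist_force: [-0.2, 0.2, -4.3]
finger_gap: 0.0124
```

```bash
python3 - <<'E'
from h import *
print(env.sense()['wrist_force'],env.sense()['ft_torque'])
plan(*tgt(.0),1,0)
E
```

```text
[-0.18460296  0.22658593 -4.29540003] [-0.13580204  0.49064677 -0.03208967]
total turn deg [-0.1 -0.1 -0. ] shift tool mm [-0.5  0.7  1.7]
[-0.002, -0.001, -0.0, -0.5, 0.7, 1.7, 0.0]
```

step_arm(targets=[[[0,0,0,-0.4,0.6,1,0],[0,0,0,0,0,1,0]]])

```text
t: 15.5
tool_pos: [0.6222, -0.0343, 0.1464]
eef_rot: [-0.166, 0.792, -0.574, 0.121]
wrist_force: [-20.6, -3.3, 18.2]
finger_gap: 0.0124
```

step_arm(targets=[[[0,0,0,0,0,1,0]]])

```text
t: 15.6
tool_pos: [0.6221, -0.0343, 0.1463]
eef_rot: [-0.166, 0.793, -0.574, 0.121]
wrist_force: [-25.6, -3.7, 19.9]
finger_gap: 0.0128
```

```bash
python3 - <<'E'
from h import *
print(env.sense()['wrist_force'],env.sense()['ft_torque'])
plan(*tgt(.0),1,0)
E
```

```text
[-25.63350075  -3.72216058  19.93915607] [-0.14116809  2.81804857  0.28653224]
total turn deg [-0.1 -0.1  0. ] shift tool mm [-0.2  0.3  0.1]
[-0.002, -0.002, 0.001, -0.2, 0.3, 0.1, 0.0]
```

Contact came exactly at the predicted height, but at about 32 N with an uphill shear. Easing off.

step_arm(targets=[[[0,0,0,0,0.3,0.3,0]]])

```text
t: 15.7
tool_pos: [0.6219, -0.0344, 0.1465]
eef_rot: [-0.166, 0.793, -0.574, 0.122]
wrist_force: [-1.9, -0.2, -2.6]
finger_gap: 0.0128
```

```bash
cat >> h.py <<'E'
def rep():
    s=env.sense();p,r=pose(s);F=r.inv().apply(np.array(s['wrist_force'])-[0,.2,-4]);M=r.inv().apply(np.array(s['ft_torque'])-[-.13,.48,0])
    print('t',s['t'],'F tool',F.round(1),'M tool',M.round(2),'gap',s['finger_gap'])
    plan(*tgt(.0),1,0)
E
python3 -c "
from h import *
rep()"
```

```text
t 15.7 F tool [-0.2  1.2 -2.1] M tool [ 0.02 -0.2  -0.  ] gap 0.01278826942904521
total turn deg [-0.1 -0.1  0. ] shift tool mm [-0.2  0.1  0.4]
[-0.002, -0.002, 0.001, -0.2, 0.1, 0.4, 0.0]
```

step_arm(targets=[[[0,0,0,0,0.3,0.8,0]]])

```text
t: 15.8
tool_pos: [0.6221, -0.0343, 0.1464]
eef_rot: [-0.166, 0.793, -0.574, 0.122]
wrist_force: [-10.5, -0.7, 11.0]
finger_gap: 0.0126
```

```bash
python3 -c "
from h import *
rep()"
```

```text
t 15.8 F tool [ -2.4   3.3 -17.9] M tool [-0.55 -0.59  0.05] gap 0.012559143899975977
total turn deg [-0.2 -0.1  0.1] shift tool mm [-0.2  0.3  0.2]
[-0.003, -0.003, 0.001, -0.2, 0.3, 0.2, 0.0]
```

About 18 N, with the centre of pressure near the middle. Checking steadiness and taking pictures.

```bash
python3 - <<'E'
from h import *
C={}
for n in('scene','side','wrist'):
    C[n]=snap(n);rep()
for m in env.masks_of('cap','scene')[:1]:print('cap',m['score'],m['bbox'])
s,d,w=[C[n]['frame'][:,:,::-1] for n in('scene','side','wrist')]
a=cv2.resize(s[220:340,200:360],(400,300),interpolation=2);b=cv2.resize(d[160:235,180:280],(400,300),interpolation=2)
c=C['wrist'];p,r=pose();ov=np.ascontiguousarray(w)
H,R=tgt(0,off=0)
# nominal flat on face outline (red: from face model), green: from tool pose
Y=[[a_,b_,0] for a_,b_ in((-.025,-.065),(.025,-.065),(.025,.065),(-.025,.065))]
big=cv2.resize(ov,(1120,840))
for P0,Q,col in((H,R,(0,0,255)),(p+r.apply([0,0,.029]),r,(0,255,0))):
    cv2.polylines(big,[(proj(c,P0+Q.apply(np.array(Y)-[0,0,.008]))*2).astype(int)],True,col,1)
cv2.imwrite('pics/c7.png',np.hstack([np.vstack([a,b]),cv2.resize(big[200:740,300:840][:, 90:450],(400,600))]))
E
```

```text
t 15.85 F tool [ -1.6   2.4 -12.8] M tool [-0.46 -0.43  0.09] gap 0.012805621290367183
total turn deg [-0.2 -0.1  0.1] shift tool mm [-0.2  0.2  0.2]
[-0.003, -0.002, 0.001, -0.2, 0.2, 0.2, 0.0]
t 15.9 F tool [ -2.6   1.8 -13.3] M tool [-0.46 -0.48  0.08] gap 0.012014153893994748
total turn deg [-0.2 -0.1  0.1] shift tool mm [-0.2  0.3  0.2]
[-0.003, -0.003, 0.001, -0.2, 0.3, 0.2, 0.0]
t 15.95 F tool [ -2.5   1.7 -12.2] M tool [-0.44 -0.45  0.07] gap 0.01266558993307883
total turn deg [-0.2 -0.1  0.1] shift tool mm [-0.2  0.2  0.2]
[-0.003, -0.002, 0.001, -0.2, 0.2, 0.2, 0.0]
cap 0.74 [143.7, 261.8, 17.6, 19.5]
```

View pics/c7.png

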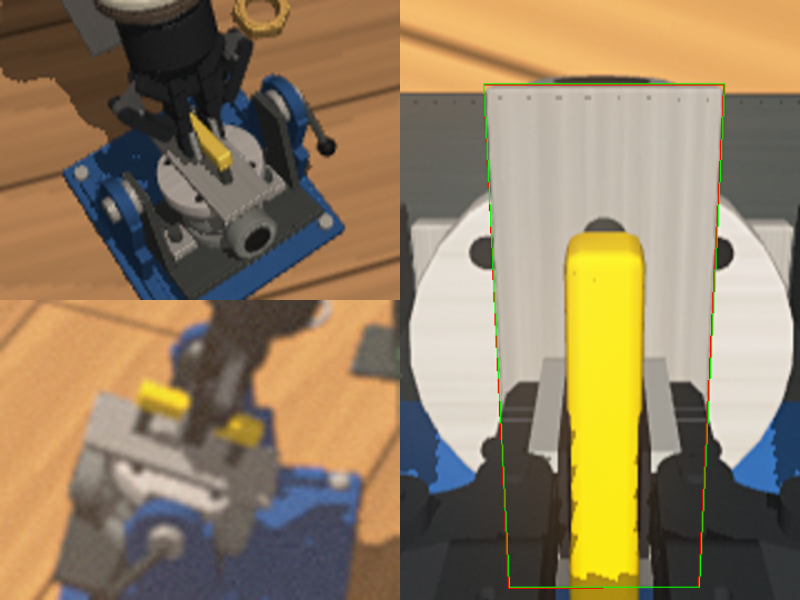

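Nothing looks out of place: the plate matches the predicted outline and no gap is visible. Centre of pressure is 2–14 mm from the middle, well inside the ring, so both ends bear. Camera calls hold the target, so I'll let about 0.4 s pass that way, recheck the force and hand in.

```bash
python3 - <<'E'
from h import *
for i in range(8): snap('scene')
rep()
p,r=pose();s=env.sense();F=r.inv().apply(np.array(s['wrist_force'])-[0,.2,-4])
if 8<-F[2]<22: print(env.hand_in(),'handed in')
E
```

```text
t 16.4 F tool [ -1.4   1.8 -13.4] M tool [-0.52 -0.43  0.05] gap 0.012674657994723705
total turn deg [-0.2 -0.1  0.1] shift tool mm [-0.2  0.3  0.2]
[-0.003, -0.002, 0.001, -0.2, 0.3, 0.2, 0.0]
the job is handed in; nothing more can be done
None handed in
```

The job is handed in at t = 16.4 s, with the check flat still gripped and pressed on the flange. `env.hand_in()` gives no verdict, so the checks below are my own.

- **Cap:** I lifted it out of the bore and dropped it through the funnel. It showed lying in the bin in both the scene and side pictures.
- **Flat:** I chose the one on the black mat, which measured 130 x 50 mm. My first grip closed about 10 mm too high, so I regripped deeper before lifting.
- **Press:** The last reading was about 13 N along the normal, and it had held steady at 12 to 13 N for over 0.5 s. The first touch peaked at about 32 N, under the 40 N limit, and I eased off at once.
- **Fit:** The tool was within 0.3 mm and 0.2° of the target pose. The wrist picture matched the predicted outline. The moment readings put the centre of pressure within about 15 mm of the middle, which fits both ends bearing.
- **Weakest check:** My tilt estimates did not fully agree. They gave 0.40 to 0.435 rad depending on the picture, and one nearly face-on view gave 0.35, which I set aside as insensitive. I used 0.412, and contact came at the height that predicts.
- **Not measured at the end:** I did not measure afterwards that the tilt, bonnet, nut and ring were unmoved. I saw no contact with any of them.

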